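# Slide the contact ring round the bent rod and bed it on its end contact

### The arm

A 6-joint arm with a two-finger parallel gripper is mounted at the origin on the work surface. World frame = base frame: x ahead of the robot, y to its left, z up, the work surface at z = 0. Lengths are in m, angles in degrees, forces in N, time in s.
With the tool pointing down it reaches from about 0.375 to 0.9 m from the base axis. Payload 3.1 kg.
Tool frame: the origin (TCP) lies at the very end of the fingers, on their centre line; the grasp point (between the pads) lies 19 mm behind it; z points along the fingers, y is the line along which they close (so a half turn about z gives the same grasp; the last joint's range is limited). The gripper opens to 87 mm and grips with 3 to 60 N. Pads are 19 mm wide; open, the fingers measure 117 mm over their backs; the gripper's body (75 mm by 190 mm) begins 51 mm behind the grasp point.
Start: joints at [-76.92, 30.224, 82.088, -0, 67.689, -10.227], TCP at [0.247, -0.574, 0.223] pointing down, gripper open.
Joint ranges: [-176.69, 176.69], [-43.24, 126.21], [12.49, 139.97], [-82, 262], [0, 151.66], [-163.58, 163.58]. Speed limits (degrees/s): [159.86, 159.86, 180, 180, 180, 180].

### API

Orientations are given as a 3x3 rotation matrix whose columns are the frame's x, y, z axes.
In Python, from rig import * gives the robot as it stands.
- The arm moves only by the tool jog_arm, never from a script. Its arguments are lists of equal length, an entry for each row: "delta_pos": the shift along the world's x, y, z in cm, a list of three; "turn": the turn about the world's z in degrees; "grip": the closure, from 0 (fully open) to 1 (shut). In form: {"delta_pos": [[x, y, z], ...], "turn": [turn, ...], "grip": [grip, ...]}. A call has 1 to 12 rows; each row is the pose to reach, as a shift and turn from the pose commanded when the call began; what a row does not reach only later rows make up. A row lasts 1/8 s, in which the tool goes at most 62.5 mm and 10.7 degrees, less where a joint would pass 70% of its speed; a pose out of reach is approached as far as the arm can. A call with a gripper value outside its range is refused whole. The fingers move at their own pace and stop on an object; the grip force is fixed at half the most. Time passes only in rows, so rows that repeat a pose let the fingers close. It gives the time, the measured TCP pose, the force, the opening and the grip force at its end, in the units of the state.
- read_state(): the state, without advancing time (a new reading comes with each control period).
- capture(name): name is "side" or "top" or "wrist"; returns a dict with "color" (480x640x3 uint8, blue, green, red), "fovy" (degrees; the focal length in pixels is half the picture's height over the tangent of half this angle, whatever the lens; pixels are square), "cx", "cy" (the principal point, pixels), "k1" (the pictures are not rectified: a ray, as slopes to the right and down, at radius r is drawn at 1 + k1 r^2 times it, then the intrinsics apply), "camera_from_world" (4x4, takes a point from world to camera coordinates). Camera axes: x right, y up, looking along -z (the intrinsics and any distortion apply to the point x, -y, -z); pixel columns grow to the right and rows downward; lengths in m; the calibration is good to about 2 mm. A picture is of the moment at which its call begins. There is no depth.
- hand_in(): hands the job in; it is judged then, once.
The state is a dict: "time_s": time; "joint_positions": joint angles; "qvel": joint speeds; "tau": joint torques, N m; "position": TCP position; "tcp_rot": TCP orientation; "force": force on the tool from outside, world axes, zero at the start; "moment": the same for the moment, N m; "opening": opening from 0.0 (shut) to 1.0 (fully open); "grasp_force": force on a finger pad.
Only numpy, scipy, OpenCV 4.12 (cv2) and the standard library are available. Lean on these libraries where they do the work, as an engineer would, in place of code of your own. Each camera call takes 0.05 s, during which the arm holds its last target. There are 200 camera calls.

### The job

On the white trainer board, slide the red contact ring along the bent brass rod, round both corners, until it has pushed the blue contact block as far as it will go, onto its hidden stop; press it there for a moment with about 20 newtons, but do not ram it. Leave the ring standing against the block, let go, and leave everything else on the bench and on the board where it is.

Things in the scene. Friction and masses are not known exactly. Their poses are not given: they have to be found in the camera images.
- board: White trainer board, 230 x 430 mm, fixed to the table; origin at its centre, at table level; x along its short side, y along its long side, z up. Its top is 35 mm above the table. It carries a level Z-shaped bent brass rod, 10 mm thick, its axis 110 mm above the table, held only by a thin black post (14 mm across, top 8 mm above the rod's axis) at each end.
- rod_start (a point): Start of the rod's axis, at its first post: board (-60, -180) mm. From here the rod runs straight along board +y to (-60, -40), then turns right in a corner of 40 mm radius, centred on (-20, -40), to (-20, 0).
- rod_middle (a point): Middle of the rod, on its axis: board (0, 0). The middle straight runs along board +x from (-20, 0) to (20, 0) mm, then the rod turns left in a corner of 40 mm radius, centred on (20, 40), to (60, 40).
- rod_end (a point): End of the rod's axis, at its second post: board (60, 180) mm. The last straight runs along board +y from (60, 40) to here.
- ring_center (a point): Centre of the red, copper-lined ring hanging loose on the rod, which runs through it. 76 mm across, hole 44 mm, 14 mm thick along its axis (own y), about 180 g, drag 1 to 2 N. Hanging, its centre is 17 mm below the rod's axis. It starts on the first straight and can be pushed on its flat face by two fingers astride the rod. Against the block it is 15 mm before the block's origin.
- relay_a: Clear relay module on the board near (65, -125) mm, 44 x 60 x 50 mm, loose; origin under its centre. Leave it.
- relay_b: Clear relay module on the board near (-65, 125) mm, 44 x 60 x 50 mm, loose; origin under its centre. Leave it.
- relay_c: Clear relay module on the table, 44 x 60 x 50 mm, loose; origin under its centre. Leave it.
- meter_a: Black multimeter lying on the table, 185 x 90 x 55 mm, loose; origin under its centre. Leave it.
- meter_b: Black multimeter lying on the table, 185 x 90 x 55 mm, loose; origin under its centre. Leave it.
- driver: Yellow screwdriver, 190 mm long, lying loose on the table; origin near its middle. Leave it.
- mug: Blue mug, 80 mm wide, 90 mm high, standing on the table; origin under its centre. Leave it.
- contact: Blue contact block with a copper face, riding on the rod's last straight: 50 mm wide, 16 mm thick along the rod, from 36 mm below to 20 mm above the rod's axis; origin on the rod's axis, half-way through. It slides stiffly (5 N) along board +y, stays where it is left, and meets a rigid stop hidden inside it after 6 to 36 mm: only the force tells. Origin then at board y 130 to 161 mm.
Mind the look-alikes: they are no part of the job. Of the things shaped like the part that bears ring_center, the red one is meant.

How it is judged:
By the outcome, as a careful person would: the job done as asked, in the order asked, and still so for the second after the job is handed in, with the robot touching nothing.
It also fails if it takes over 54 s, if anything falls off the work surface, if the arm or the gripper's body presses on something with over 40 N, if the wrist force passes 120 N, or if a joint passes its speed limit or range.

## Working session

There is one attempt and no reset: what is moved stays moved. The work goes in short steps, Python scripts to look and compute and a tool call to move; the robot and the scene stay as the last step left them, time stands still between calls to the robot, and variables do not carry over. Pictures are saved under pics/ and viewed, at most 10 in all, crops included, and the job is handed in when it is done.

Besides the shell and the picture viewer there is one more tool, called after "Call:" as name(argument=value, ...) on one line, values as JSON. jog_arm: Moves the arm, as the interface text tells. Its arguments: {"type":"object","properties":{"delta_pos":{"type":"array"},"turn":{"type":"array"},"grip":{"type":"array"}},"required":["delta_pos","turn","grip"]}

```bash
mkdir -p pics
cat > h.py <<'E'
from rig import *
import numpy as np, cv2
def K(c):
    f=240/np.tan(np.radians(c["fovy"])/2); return np.array([[f,0,c["cx"]],[0,f,c["cy"]],[0,0,1.]]),np.array([c["k1"],0,0,0,0.])
def proj(c,P):
    P=np.atleast_2d(P); T=c["camera_from_world"]; q=P@T[:3,:3].T+T[:3,3]; q=q*[1,-1,-1]
    k,d=K(c); return cv2.projectPoints(q,np.zeros(3),np.zeros(3),k,d)[0][:,0]
def ray(c,uv):
    k,d=K(c); s=cv2.undistortPoints(np.array(uv,float).reshape(-1,1,2),k,d)[:,0]
    T=c["camera_from_world"]; D=np.c_[s[:,0],-s[:,1],-np.ones(len(s))]@T[:3,:3]
    return -T[:3,:3].T@T[:3,3],D
def onz(c,uv,z):
    o,D=ray(c,uv); return o+D*((z-o[2])/D[:,2])[:,None]
E
python3 - <<'E'
from h import *
for n in("top","side"):
    c=capture(n);cv2.imwrite(f"pics/{n}0.png",c["color"]);print(n,c["fovy"],c["k1"],np.round(c["camera_from_world"],3))
E
```

```text
top 47.55526083309366 0.05345026013549137 [[-0.085 -0.996 -0.006  0.05 ]
 [ 0.975 -0.085  0.206 -0.527]
 [-0.205  0.011  0.979 -1.333]
 [ 0.     0.     0.     1.   ]]
side 42.64337626214016 0.003013298871950151 [[ 0.987 -0.162  0.01  -0.506]
 [ 0.112  0.727  0.678 -0.117]
 [-0.117 -0.668  0.735 -1.359]
 [ 0.     0.     0.     1.   ]]
```

View pics/top0.png

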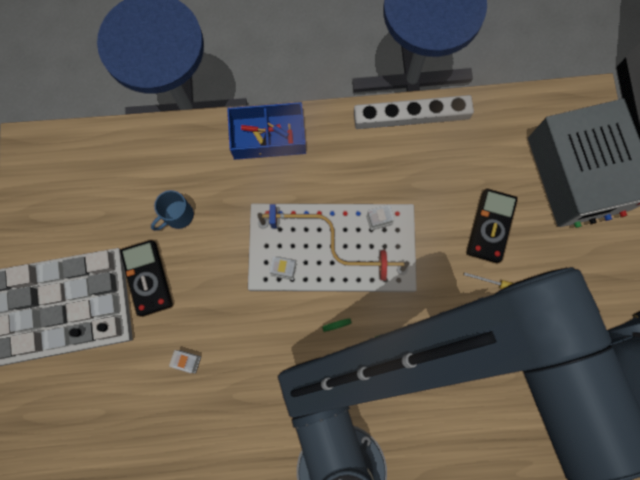

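View pics/side0.png

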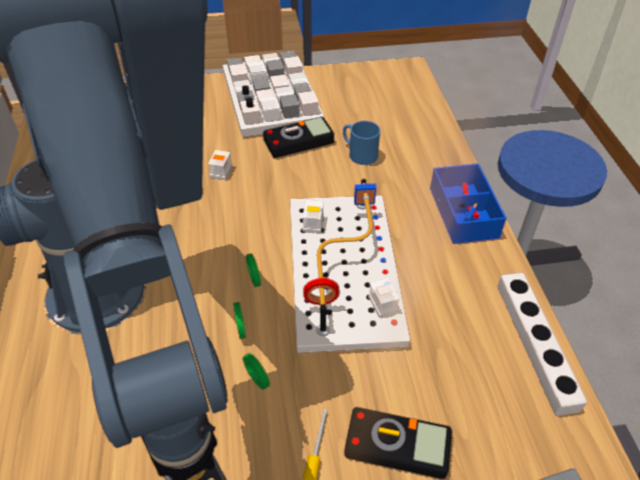

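Top view: the red ring is on the rod at (383,264), the blue block at (273,215), the board spans (250..415, 205..290). Side view: the red ring is at (321,291), the block at (365,193). Candidates for the ring: green ones at side (253,269), (239,320), (256,370), and the red one at (321,291) on the rod. I choose the red one.

```bash
cat > loc.py <<'E'
from h import *
def board(c,seed):
    h=cv2.cvtColor(c["color"],cv2.COLOR_BGR2HSV)
    m=((h[...,1]<45)&(h[...,2]>110)).astype(np.uint8)*255
    m=cv2.morphologyEx(m,cv2.MORPH_CLOSE,np.ones((7,7)))
    n,l,s,_=cv2.connectedComponentsWithStats(m); i=l[seed[1],seed[0]]
    cs,_=cv2.findContours((l==i).astype(np.uint8),cv2.RETR_EXTERNAL,cv2.CHAIN_APPROX_NONE)
    return max(cs,key=cv2.contourArea)[:,0].astype(float)
def red(c,lo,hi,box):
    h=cv2.cvtColor(c["color"],cv2.COLOR_BGR2HSV)
    m=((h[...,1]>140)&(h[...,2]>60)&((h[...,0]>=lo)|(h[...,0]<=hi) if lo>hi else (h[...,0]>=lo)&(h[...,0]<=hi))).astype(np.uint8)
    z=np.zeros_like(m);x0,y0,x1,y1=box;z[y0:y1,x0:x1]=m[y0:y1,x0:x1]
    n,l,s,ce=cv2.connectedComponentsWithStats(z); i=1+s[1:,4].argmax(); return ce[i],s[i]
E
python3 - <<'E'
from loc import *
cs={}
for n,seed,rb,bb in(("top",(300,225),(360,235,410,290),(262,195,290,235)),("side",(345,265),(295,270,350,315),(345,175,385,215))):
    c=cs[n]=capture(n); P=onz(c,board(c,seed),0.035)[:,:2]
    r=cv2.minAreaRect((P*1000).astype(np.float32)); print(n,r); print(np.round(cv2.boxPoints(r)))
    for nm,a in(("ring",red(c,170,6,rb)),("block",red(c,100,125,bb))):
        print(nm,a,onz(c,[a[0]],0.11 if nm=="block" else 0.093)*1000)
    c["_b"]=1
v=cs["top"]["color"][190:300,240:425]; s=cs["side"]["color"][170:355,260:420]
cv2.imwrite("pics/crop.png",np.vstack([cv2.resize(v,(500,297)),cv2.resize(s,(500,300))[:, :]]))
E
```

```text
top ((551.7079467773438, -25.604812622070312), (430.1640625, 231.59324645996094), 84.5552978515625)
[[ 416. -229.]
 [ 647. -251.]
 [ 687.  178.]
 [ 457.  199.]]
ring (array([383.22222222, 264.31623932]), array([381, 251,   6,  28, 117], dtype=int32)) [[ 482.53766832 -146.28253084   93.        ]]
block (array([272.45098039, 217.49019608]), array([270, 210,   5,  14,  51], dtype=int32)) [[620.72226335 116.4288782  110.        ]]
side ((549.3153076171875, -33.05906677246094), (441.8506164550781, 227.23448181152344), 84.70372009277344)
[[ 416. -243.]
 [ 642. -264.]
 [ 683.  176.]
 [ 457.  197.]]
ring (array([320.48843188, 287.97686375]), array([304, 277,  35,  28, 389], dtype=int32)) [[ 479.5253445  -135.89721925   93.        ]]
block (array([365.08411215, 186.64485981]), array([356, 184,  20,   8, 107], dtype=int32)) [[627.58825843 131.91316496 110.        ]]
```

View pics/crop.png

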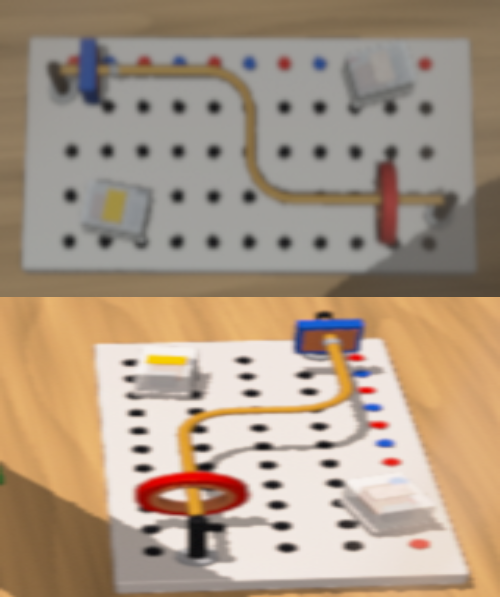

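The crop confirms the red ring is on the rod's first straight and the blue block on the last. Next I check the board frame against the rod itself.

Run:
```python
from loc import *
C=np.array([551.7,-25.6]);a=np.radians(84.555-90);R=np.array([[np.cos(a),-np.sin(a)],[np.sin(a),np.cos(a)]])
st=read_state();print(st["position"],np.round(st["tcp_rot"],3).tolist(),st["force"],st["opening"],st["time_s"])
for n,box in(("top",(255,205,410,275)),("side",(315,195,375,300))):
    c=capture(n);h=cv2.cvtColor(c["color"],cv2.COLOR_BGR2HSV);m=(h[...,0]>10)&(h[...,0]<28)&(h[...,1]>110)
    y,x=np.nonzero(m);k=(x>box[0])&(x<box[2])&(y>box[1])&(y<box[3]);uv=np.c_[x,y][k]
    B=(onz(c,uv,0.11)[:,:2]*1000-C)@R
    for nm,s,ax in(("s1",(abs(B[:,0]+60)<15)&(B[:,1]>-110)&(B[:,1]<-50),0),("s3",(abs(B[:,0]-60)<15)&(B[:,1]>50)&(B[:,1]<100),0),("mid",(abs(B[:,0])<15)&(abs(B[:,1])<15),1)):
        print(n,nm,s.sum(),np.round(B[s].mean(0),1), np.round(np.polyfit(B[s][:,1-ax],B[s][:,ax],1),3) if s.sum()>5 else "")
    for nm,z in (("ring",.093),("ring",.131),("block",.13),("block",.11)):
        q=red(c,*((170,6,(360,235,410,290) if n=="top" else (295,270,350,315)) if nm=="ring" else (100,125,(262,195,290,235) if n=="top" else (345,175,385,215))))[0]
        print(nm,z,np.round((onz(c,[q],z)[:,:2]*1000-C)@R,1))
```

```text
[ 0.24722595 -0.57351961  0.22192747] [[0.918, 0.396, -0.0], [0.396, -0.918, 0.001], [0.0, -0.001, -1.0]] [ 0.78396644  0.38789713 -0.0983121 ] 1.002623990079876 0.2
top s1 58 [-58.1 -81.2] [ 1.4000e-02 -5.7032e+01]
top s3 44 [61.3 77.8] [2.1000e-02 5.9648e+01]
top mid 25 [-0.2 -1.1] [-0.019 -1.1  ]
ring 0.093 [[ -57.  -126.8]]
ring 0.131 [[ -64.3 -122.7]]
block 0.13 [[ 49.9 146. ]]
block 0.11 [[ 55.6 148. ]]
side s1 86 [-60.7 -76.7] [-1.6000e-02 -6.1922e+01]
side s3 66 [58.5 74.9] [1.000e-02 5.775e+01]
side mid 47 [-1.2 -0.1] [ 0.02  -0.091]
ring 0.093 [[ -61.5 -116.6]]
ring 0.131 [[ -63.5 -146.4]]
block 0.13 [[ 57.  142.3]]
block 0.11 [[ 60.6 164. ]]
```

```bash
cat > wp.py <<'E'
import numpy as np
C=np.array([551.7,-25.6]);a=np.radians(-5.445);R=np.array([[np.cos(a),-np.sin(a)],[np.sin(a),np.cos(a)]])
def ring(s): # s=0 at board y=-40 on first straight; -> board pos, heading change deg (0 = +y)
    L=40*np.pi/2
    if s<0: return (-60,-40+s),0
    if s<L: t=s/40; return (-20-40*np.cos(t),-40+40*np.sin(t)),-np.degrees(t)
    if s<L+40: return (-20+s-L,0),-90
    if s<2*L+40: t=(s-L-40)/40; return (20+40*np.sin(t),40-40*np.cos(t)),-90+np.degrees(t)
    return (60,40+s-2*L-40),0
def tcp(s,d=16.5):
    p,h=ring(s); r=np.radians(h); f=np.array([-np.sin(r),np.cos(r)])
    return C+R@(np.array(p)-d*f),h
E
python3 - <<'E'
from wp import *
p0,_=tcp(-150+40+16.5); print("start move cm",np.round((p0-[247,-574])/10,2))
s=-93.5; prev=p0; ph=0
S=list(np.arange(-88,215,5.0)); 
for k in range(0,len(S),12):
    print("call",k//12)
    for x in S[k:k+12]:
        p,h=tcp(x); print(round(x),np.round((p-prev)/10,2).tolist(),round(h-ph,1))
    prev,ph=p,h
E
```

```text
start move cm [23.07 40.48]
call 0
-88 [0.05, 0.55] 0
-83 [0.1, 1.05] 0
-78 [0.15, 1.54] 0
-73 [0.19, 2.04] 0
-68 [0.24, 2.54] 0
-63 [0.29, 3.04] 0
-58 [0.34, 3.53] 0
-53 [0.38, 4.03] 0
-48 [0.43, 4.53] 0
-43 [0.48, 5.03] 0
-38 [0.53, 5.52] 0
-33 [0.57, 6.02] 0
call 1
-28 [0.05, 0.5] 0
-23 [0.09, 1.0] 0
-18 [0.14, 1.49] 0
-13 [0.19, 1.99] 0
-8 [0.24, 2.49] 0
-3 [0.28, 2.99] 0
2 [0.26, 3.49] -2.9
7 [0.16, 4.02] -10.0
12 [0.12, 4.56] -17.2
17 [0.16, 5.1] -24.4
22 [0.26, 5.63] -31.5
27 [0.43, 6.15] -38.7
call 2
32 [0.23, 0.49] -7.2
37 [0.52, 0.94] -14.3
42 [0.87, 1.36] -21.5
47 [1.26, 1.73] -28.6
52 [1.7, 2.05] -35.8
57 [2.17, 2.31] -43.0
62 [2.67, 2.51] -50.1
67 [3.17, 2.5] -51.3
72 [3.67, 2.45] -51.3
77 [4.17, 2.4] -51.3
82 [4.67, 2.36] -51.3
87 [5.16, 2.31] -51.3
call 3
92 [0.5, -0.05] 0
97 [1.0, -0.09] 0
102 [1.49, -0.14] 0
107 [1.98, -0.34] 6.0
112 [2.5, -0.51] 13.1
117 [3.03, -0.61] 20.3
122 [3.57, -0.65] 27.5
127 [4.11, -0.62] 34.6
132 [4.64, -0.52] 41.8
137 [5.15, -0.36] 48.9
142 [5.65, -0.14] 56.1
147 [6.1, 0.15] 63.3
call 4
152 [0.42, 0.34] 7.2
157 [0.79, 0.73] 14.3
162 [1.12, 1.16] 21.5
167 [1.33, 1.64] 26.7
172 [1.38, 2.14] 26.7
177 [1.43, 2.63] 26.7
182 [1.47, 3.13] 26.7
187 [1.52, 3.63] 26.7
192 [1.57, 4.13] 26.7
197 [1.62, 4.62] 26.7
202 [1.66, 5.12] 26.7
207 [1.71, 5.62] 26.7
call 5
212 [0.05, 0.5] 0
```

Call:
jog_arm(delta_pos=[[5,8,0],[10,16,0],[14,24,0],[18,32,0],[22,40.5,0],[23,40.5,0],[23,40.5,0],[23,40.5,0],[23,40.5,0],[23,40.5,0]], turn=[10,20,30,40,50,60,61.3,61.3,61.3,61.3], grip=[0.52,0.52,0.52,0.52,0.52,0.52,0.52,0.52,0.52,0.52])

```text
time_s: 1.55
position: [0.4772, -0.1695, 0.2226]
tcp_rot: [[0.094, 0.996, -0.0], [0.996, -0.094, -0.001], [-0.001, -0.0, -1.0]]
force: [0.4, -0.3, -0.1]
opening: 0.479
grasp_force: 0.0
```

Run:
```python
from h import *
c=capture("wrist");cv2.imwrite("pics/w1.png",c["color"])
from wp import *
for y,z in((-125,.131),(-180,.118),(-132,.131)):
    p=C+R@np.array([-60,y]);print(y,proj(c,np.r_[p/1000,z]))
```

```text
-125 [[320.81898767 209.62223537]]
-180 [[320.63931156 273.28257216]]
-132 [[320.79804008 218.90246917]]
```

View pics/w1.png

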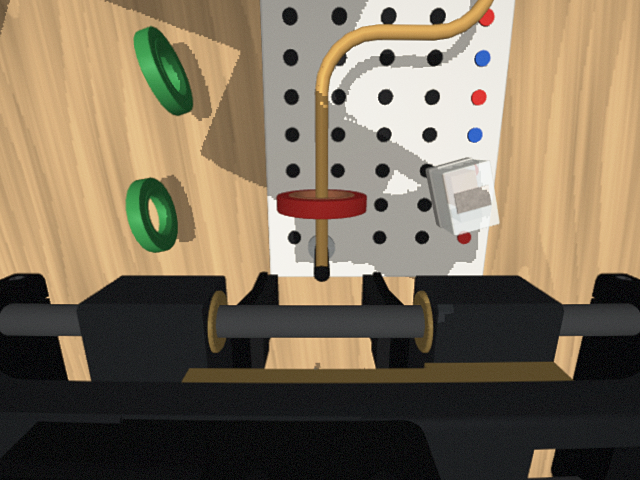

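The wrist view shows the red ring at (321,205), the post at (321,272), and the rod midway between the fingers at (265) and (375). Everything is aligned, so I descend.

Call:
jog_arm(delta_pos=[[0.1,0,-3],[0.1,0,-6],[0.1,0,-9],[0.1,0,-11.5],[0.1,0,-13],[0.1,0,-14.2],[0.1,0,-14.2],[0.1,0,-14.2]], turn=[0,0,0,0,0,0,0,0], grip=[0.52,0.52,0.52,0.52,0.52,0.52,0.52,0.52])

```text
time_s: 2.6
position: [0.4788, -0.1693, 0.0811]
tcp_rot: [[0.094, 0.996, 0.001], [0.996, -0.094, -0.001], [-0.001, 0.001, -1.0]]
force: [-0.1, 0.3, 0.8]
opening: 0.479
grasp_force: 0.0
```

Call:
jog_arm(delta_pos=[[0.03,0.3,0],[0.06,0.65,0],[0.1,1.05,0],[0.15,1.54,0],[0.19,2.04,0],[0.24,2.54,0],[0.29,3.04,0],[0.34,3.53,0],[0.38,4.03,0]], turn=[0,0,0,0,0,0,0,0,0], grip=[0.52,0.52,0.52,0.52,0.52,0.52,0.52,0.52,0.52])

```text
time_s: 3.72
position: [0.4821, -0.1283, 0.0805]
tcp_rot: [[0.094, 0.996, -0.0], [0.996, -0.094, 0.0], [0.0, -0.0, -1.0]]
force: [-0.2, -0.8, 1.0]
opening: 0.48
grasp_force: 0.7
```

Call:
jog_arm(delta_pos=[[0.05,0.5,0],[0.09,1.0,0],[0.14,1.5,0],[0.19,2.0,0],[0.24,2.5,0],[0.28,3.0,0],[0.33,3.5,0],[0.38,4.0,0],[0.43,4.5,0],[0.47,5.0,0]], turn=[0,0,0,0,0,0,0,0,0,0], grip=[0.52,0.52,0.52,0.52,0.52,0.52,0.52,0.52,0.52,0.52])

```text
time_s: 4.97
position: [0.4868, -0.0783, 0.0805]
tcp_rot: [[0.094, 0.996, -0.0], [0.996, -0.094, -0.0], [-0.0, -0.0, -1.0]]
force: [0.1, -1.0, 0.5]
opening: 0.478
grasp_force: 0.6
```

Run:
```python
from h import *
c=capture("wrist");d=capture("side");cv2.imwrite("pics/w2.png",np.hstack([c["color"][:,100:540],cv2.resize(d["color"][160:340,260:420],(360,480))]))
```

```text
(no output)
```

View pics/w2.png

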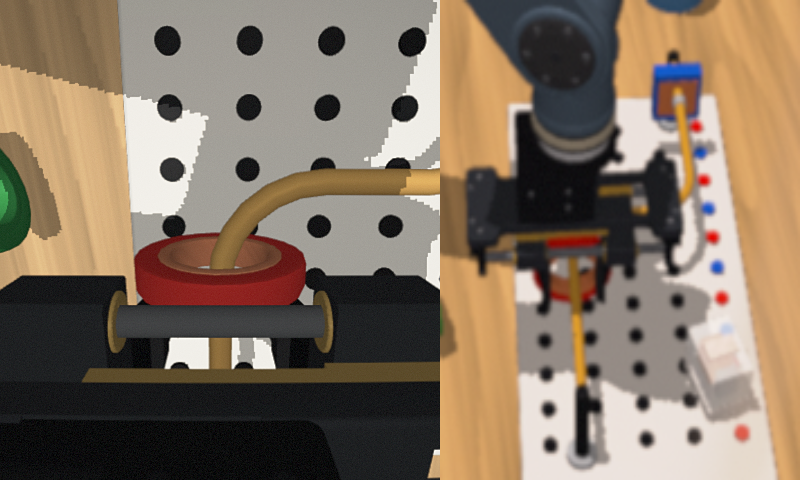

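The ring stands upright against both fingers at (220,280), just before the first corner. I go on round it.

Call:
jog_arm(delta_pos=[[-0.02,0.5,0],[-0.12,1.03,0],[-0.16,1.57,0],[-0.12,2.11,0],[-0.02,2.64,0],[0.15,3.16,0]], turn=[-2.9,-10,-17.2,-24.4,-31.5,-38.7], grip=[0.52,0.52,0.52,0.52,0.52,0.52])

```text
time_s: 5.82
position: [0.4876, -0.0468, 0.0804]
tcp_rot: [[0.699, 0.715, -0.002], [0.715, -0.699, 0.0], [-0.001, -0.001, -1.0]]
force: [-1.5, -0.9, 1.7]
opening: 0.478
grasp_force: 0.6
```

Run:
```python
from h import *
c=capture("wrist");d=capture("side");cv2.imwrite("pics/w3.png",np.hstack([c["color"][:,100:540],cv2.resize(d["color"][160:340,260:420],(360,480))]))
```

```text
(no output)
```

View pics/w3.png

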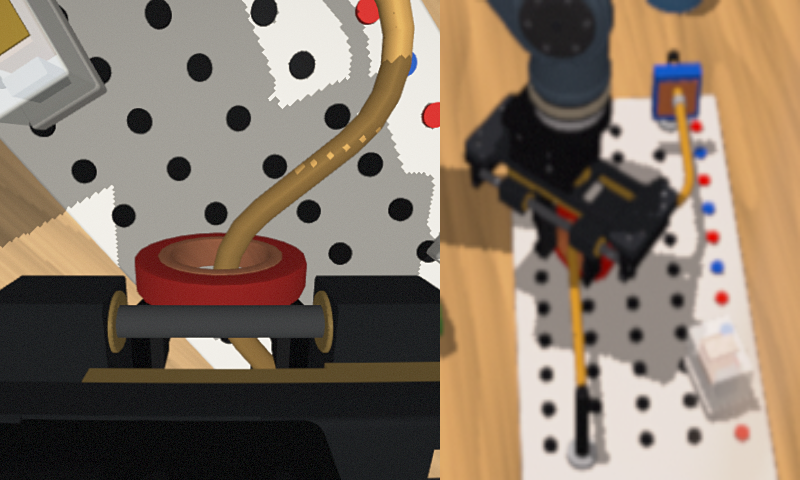

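The ring is still flush and centred at (220,280), with the rod clear of both fingers.

Call:
jog_arm(delta_pos=[[0.23,0.49,0],[0.52,0.94,0],[0.87,1.36,0],[1.26,1.73,0],[1.7,2.05,0],[2.17,2.31,0],[2.67,2.51,0],[3.17,2.5,0],[3.67,2.45,0],[4.17,2.4,0],[4.67,2.36,0],[5.16,2.31,0]], turn=[-7.2,-14.3,-21.5,-28.6,-35.8,-43,-50.1,-51.3,-51.3,-51.3,-51.3,-51.3], grip=[0.52,0.52,0.52,0.52,0.52,0.52,0.52,0.52,0.52,0.52,0.52,0.52])

```text
time_s: 7.42
position: [0.5402, -0.024, 0.0805]
tcp_rot: [[0.996, -0.094, -0.0], [-0.094, -0.996, 0.0], [-0.0, -0.0, -1.0]]
force: [-0.4, -0.3, -0.9]
opening: 0.482
grasp_force: 0.4
```

Call:
jog_arm(delta_pos=[[0.5,-0.05,0],[1.0,-0.09,0],[1.49,-0.14,0],[1.98,-0.34,0],[2.5,-0.51,0],[3.03,-0.61,0],[3.57,-0.65,0],[4.11,-0.62,0]], turn=[0,0,0,6,13.1,20.3,27.5,34.6], grip=[0.52,0.52,0.52,0.52,0.52,0.52,0.52,0.52])

```text
time_s: 8.43
position: [0.5814, -0.0304, 0.0806]
tcp_rot: [[0.871, 0.492, 0.0], [0.492, -0.871, -0.0], [-0.0, 0.0, -1.0]]
force: [-1.1, -1.1, 0.3]
opening: 0.479
grasp_force: 0.4
```

Run:
```python
from h import *
c=capture("wrist");d=capture("side");cv2.imwrite("pics/w4.png",np.hstack([c["color"][:,100:540],cv2.resize(d["color"][160:340,260:420],(360,480))]))
```

```text
(no output)
```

View pics/w4.png

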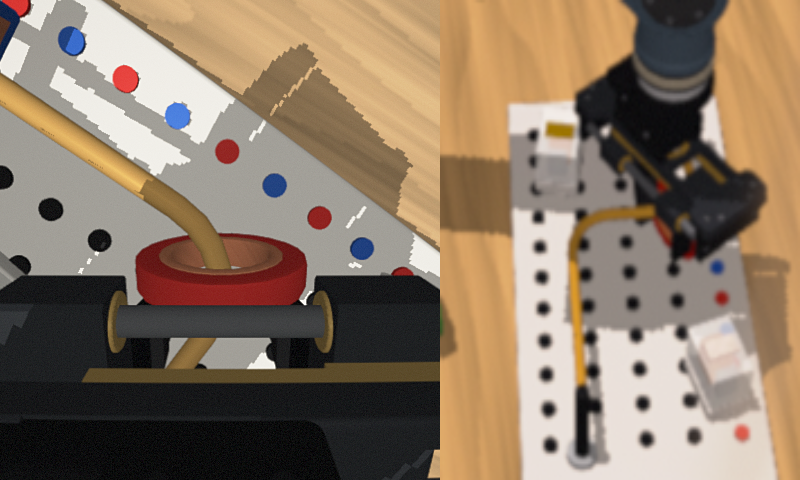

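The ring is halfway round the second corner, flush at (220,280), rod clear. On to the last straight.

Call:
jog_arm(delta_pos=[[0.53,0.1,0],[1.04,0.26,0],[1.54,0.48,0],[1.99,0.77,0],[2.41,1.11,0],[2.78,1.5,0],[3.11,1.93,0],[3.32,2.41,0],[3.37,2.91,0],[3.42,3.4,0],[3.46,3.9,0],[3.51,4.4,0]], turn=[7.2,14.3,21.5,28.7,35.9,43,50.2,55.4,55.4,55.4,55.4,55.4], grip=[0.52,0.52,0.52,0.52,0.52,0.52,0.52,0.52,0.52,0.52,0.52,0.52])

```text
time_s: 10.02
position: [0.6161, 0.0141, 0.0806]
tcp_rot: [[0.094, 0.996, 0.0], [0.996, -0.094, -0.0], [-0.0, 0.0, -1.0]]
force: [0.1, -1.1, 0.2]
opening: 0.48
grasp_force: 0.5
```

Call:
jog_arm(delta_pos=[[0.05,0.5,0],[0.09,1.0,0],[0.14,1.5,0],[0.19,2.0,0],[0.24,2.5,0],[0.28,3.0,0],[0.33,3.5,0],[0.36,3.8,0]], turn=[0,0,0,0,0,0,0,0], grip=[0.52,0.52,0.52,0.52,0.52,0.52,0.52,0.52])

```text
time_s: 11.02
position: [0.6197, 0.0522, 0.0805]
tcp_rot: [[0.094, 0.996, -0.0], [0.996, -0.094, -0.0], [-0.0, -0.0, -1.0]]
force: [0.1, -1.5, 1.1]
opening: 0.479
grasp_force: 0.7
```

Run:
```python
from h import *
from wp import *
c=capture("wrist");d=capture("side");cv2.imwrite("pics/w5.png",np.hstack([c["color"][:,100:540],cv2.resize(d["color"][160:340,260:420],(360,480))]))
s=read_state();print(s["force"],(s["position"][:2]*1000-C)@R)
h=cv2.cvtColor(c["color"],cv2.COLOR_BGR2HSV);m=(h[...,0]>105)&(h[...,0]<122)&(h[...,1]>150)&(h[...,2]>60)
```

```text
[-0.72089719 -0.01718302  0.01250905] [60.29961628 84.15406777]
```

View pics/w5.png

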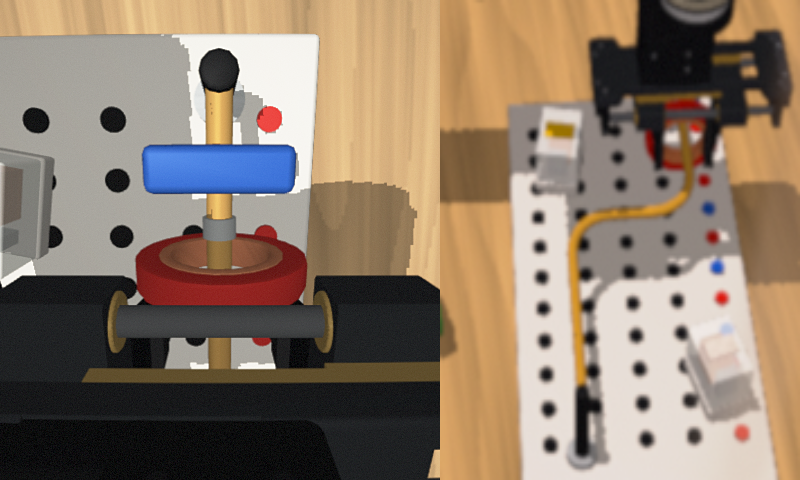

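The block is ahead at (220,170). A small grey collar, about 13 mm across, sits on the rod at (219,228) between ring and block. It could mimic the stop, so I work out where both are before pushing on.

Run:
```python
from h import *
from wp import *
c=capture("wrist")
for nm,uv,z in(("collar",(319,216),.116),("collar",(319,240),.116),("collarL",(303,228),.11),("collarR",(336,228),.11),("rodL",(306,205),.11),("rodR",(332,205),.11),("block far",(319,146),.13),("block near",(319,192),.13),("ring top near",(319,305),.131),("ring top",(319,273),.131)):
    print(nm,np.round((onz(c,[uv],z)[0,:2]*1000-C)@R,1))
```

```text
collar [ 59.9 130. ]
collar [ 59.9 120.7]
collarL [ 53.6 124. ]
collarR [ 66.6 124. ]
rodL [ 54.8 133.1]
rodR [ 64.9 133.1]
block far [ 59.9 155.2]
block near [ 59.9 140.7]
ring top near [ 60. 101.]
ring top [ 60. 113.]
```

The block is at y ≈ 147 and the collar at y ≈ 120–130, so the ring should touch the collar when the TCP is at y ≈ 97 and the block at about 115. I approach slowly and watch the force.

Call:
jog_arm(delta_pos=[[0.03,0.3,0],[0.06,0.6,0],[0.09,0.9,0],[0.11,1.1,0],[0.12,1.2,0],[0.13,1.3,0],[0.14,1.4,0]], turn=[0,0,0,0,0,0,0], grip=[0.52,0.52,0.52,0.52,0.52,0.52,0.52])

```text
time_s: 12.05
position: [0.6211, 0.0658, 0.0806]
tcp_rot: [[0.094, 0.996, -0.0], [0.996, -0.094, -0.0], [-0.0, -0.0, -1.0]]
force: [-0.4, -1.7, -0.1]
opening: 0.483
grasp_force: 0.4
```

Call:
jog_arm(delta_pos=[[0.01,0.1,0],[0.02,0.2,0],[0.02,0.2,0]], turn=[0,0,0], grip=[0.52,0.52,0.52])

```text
time_s: 12.42
position: [0.6213, 0.068, 0.0806]
tcp_rot: [[0.094, 0.996, 0.0], [0.996, -0.094, 0.0], [0.0, 0.0, -1.0]]
force: [0.0, -0.0, -0.8]
opening: 0.481
grasp_force: 0.1
```

Call:
jog_arm(delta_pos=[[0.01,0.1,0],[0.02,0.2,0],[0.02,0.2,0]], turn=[0,0,0], grip=[0.52,0.52,0.52])

```text
time_s: 12.8
position: [0.6216, 0.07, 0.0806]
tcp_rot: [[0.094, 0.996, 0.0], [0.996, -0.094, 0.0], [0.0, 0.0, -1.0]]
force: [-0.6, -1.5, -0.1]
opening: 0.478
grasp_force: 0.2
```

Call:
jog_arm(delta_pos=[[0.01,0.1,0],[0.02,0.2,0],[0.03,0.3,0],[0.04,0.4,0],[0.04,0.4,0]], turn=[0,0,0,0,0], grip=[0.52,0.52,0.52,0.52,0.52])

```text
time_s: 13.42
position: [0.6219, 0.074, 0.0806]
tcp_rot: [[0.094, 0.996, 0.0], [0.996, -0.094, 0.0], [0.0, 0.0, -1.0]]
force: [0.2, -0.7, 0.2]
opening: 0.485
grasp_force: 0.2
```

Call:
jog_arm(delta_pos=[[0.01,0.1,0],[0.02,0.2,0],[0.03,0.3,0],[0.04,0.4,0],[0.04,0.4,0]], turn=[0,0,0,0,0], grip=[0.52,0.52,0.52,0.52,0.52])

```text
time_s: 14.05
position: [0.6224, 0.078, 0.0806]
tcp_rot: [[0.094, 0.996, 0.0], [0.996, -0.094, 0.0], [0.0, 0.0, -1.0]]
force: [0.3, -0.9, 0.2]
opening: 0.479
grasp_force: 0.3
```

Call:
jog_arm(delta_pos=[[0.01,0.1,0],[0.02,0.2,0],[0.03,0.3,0],[0.04,0.4,0]], turn=[0,0,0,0], grip=[0.52,0.52,0.52,0.52])

```text
time_s: 14.55
position: [0.6227, 0.0819, 0.0806]
tcp_rot: [[0.094, 0.996, -0.0], [0.996, -0.094, -0.0], [-0.0, -0.0, -1.0]]
force: [0.4, -0.8, 0.0]
opening: 0.478
grasp_force: 0.6
```

The ring has passed the collar without force. The block is next, in smaller steps.

Call:
jog_arm(delta_pos=[[0.01,0.1,0],[0.02,0.2,0],[0.03,0.3,0]], turn=[0,0,0], grip=[0.52,0.52,0.52])

```text
time_s: 14.92
position: [0.6229, 0.0833, 0.0806]
tcp_rot: [[0.093, 0.996, -0.001], [0.996, -0.093, -0.003], [-0.003, -0.0, -1.0]]
force: [-1.6, -6.1, 1.5]
opening: 0.483
grasp_force: 3.2
```

Call:
jog_arm(delta_pos=[[0.01,0.1,0],[0.02,0.2,0]], turn=[0,0], grip=[0.52,0.52])

```text
time_s: 15.18
position: [0.6231, 0.0852, 0.0806]
tcp_rot: [[0.093, 0.996, -0.001], [0.996, -0.093, -0.003], [-0.003, -0.0, -1.0]]
force: [-1.2, -6.2, 1.4]
opening: 0.483
grasp_force: 3.2
```

Call:
jog_arm(delta_pos=[[0.01,0.1,0],[0.02,0.2,0]], turn=[0,0], grip=[0.52,0.52])

```text
time_s: 15.42
position: [0.6232, 0.0872, 0.0806]
tcp_rot: [[0.093, 0.996, -0.001], [0.996, -0.093, -0.003], [-0.003, -0.0, -1.0]]
force: [-0.5, -6.5, 1.6]
opening: 0.479
grasp_force: 3.2
```

Call:
jog_arm(delta_pos=[[0.01,0.1,0]], turn=[0], grip=[0.52])

```text
time_s: 15.55
position: [0.6233, 0.0882, 0.0806]
tcp_rot: [[0.093, 0.996, -0.001], [0.996, -0.093, -0.003], [-0.003, -0.0, -1.0]]
force: [-1.6, -7.3, 1.2]
opening: 0.483
grasp_force: 3.2
```

Sliding the block at about 6.5 N, and 1 mm of command is about 4 N, so 1 mm steps are gentle.

Call:
jog_arm(delta_pos=[[0.01,0.1,0],[0.02,0.2,0]], turn=[0,0], grip=[0.52,0.52])

```text
time_s: 15.8
position: [0.6235, 0.0902, 0.0806]
tcp_rot: [[0.093, 0.996, -0.001], [0.996, -0.093, -0.003], [-0.003, -0.001, -1.0]]
force: [-1.3, -6.4, 0.5]
opening: 0.478
grasp_force: 3.2
```

Call:
jog_arm(delta_pos=[[0.01,0.1,0],[0.02,0.2,0]], turn=[0,0], grip=[0.52,0.52])

```text
time_s: 16.05
position: [0.6237, 0.0922, 0.0806]
tcp_rot: [[0.093, 0.996, -0.001], [0.996, -0.093, -0.003], [-0.003, -0.001, -1.0]]
force: [-1.4, -5.8, 1.6]
opening: 0.483
grasp_force: 3.2
```

Call:
jog_arm(delta_pos=[[0.01,0.1,0],[0.02,0.2,0]], turn=[0,0], grip=[0.52,0.52])

```text
time_s: 16.3
position: [0.6239, 0.0942, 0.0806]
tcp_rot: [[0.093, 0.996, -0.001], [0.996, -0.093, -0.003], [-0.003, -0.001, -1.0]]
force: [-0.4, -6.9, 2.2]
opening: 0.481
grasp_force: 3.2
```

Call:
jog_arm(delta_pos=[[0.01,0.1,0],[0.02,0.2,0]], turn=[0,0], grip=[0.52,0.52])

```text
time_s: 16.55
position: [0.624, 0.0956, 0.0806]
tcp_rot: [[0.093, 0.996, -0.001], [0.996, -0.093, -0.004], [-0.004, -0.001, -1.0]]
force: [-1.4, -10.0, 1.7]
opening: 0.482
grasp_force: 5.1
```

Call:
jog_arm(delta_pos=[[0.01,0.1,0],[0.02,0.2,0]], turn=[0,0], grip=[0.52,0.52])

```text
time_s: 16.8
position: [0.624, 0.0955, 0.0807]
tcp_rot: [[0.092, 0.996, -0.002], [0.996, -0.092, -0.007], [-0.007, -0.001, -1.0]]
force: [-2.1, -14.6, 1.9]
opening: 0.481
grasp_force: 7.9
```

It has reached the stop: position is constant and force is rising. I press to about 20 N.

Call:
jog_arm(delta_pos=[[0.01,0.1,0],[0.02,0.2,0],[0.02,0.2,0]], turn=[0,0,0], grip=[0.52,0.52,0.52])

```text
time_s: 17.18
position: [0.624, 0.0955, 0.0807]
tcp_rot: [[0.092, 0.996, -0.003], [0.996, -0.092, -0.01], [-0.01, -0.002, -1.0]]
force: [-3.2, -18.1, 2.3]
opening: 0.481
grasp_force: 9.6
```

Call:
jog_arm(delta_pos=[[0,0.07,0],[0,0.07,0],[0,0.07,0],[0,0.07,0],[0,0.07,0],[0,0.07,0]], turn=[0,0,0,0,0,0], grip=[0.52,0.52,0.52,0.52,0.52,0.52])

```text
time_s: 17.92
position: [0.624, 0.0955, 0.0807]
tcp_rot: [[0.092, 0.996, -0.003], [0.996, -0.092, -0.011], [-0.011, -0.002, -1.0]]
force: [-3.4, -21.4, 3.2]
opening: 0.478
grasp_force: 10.5
```

Held at 21 N for 0.7 s. Now back straight off the ring, then look before lifting.

Call:
jog_arm(delta_pos=[[-0.02,-0.2,0],[-0.04,-0.4,0],[-0.06,-0.6,0],[-0.08,-0.8,0],[-0.11,-1.1,0],[-0.15,-1.5,0],[-0.2,-2.0,0],[-0.24,-2.5,0],[-0.28,-2.9,0],[-0.28,-2.9,0]], turn=[0,0,0,0,0,0,0,0,0,0], grip=[0.52,0.52,0.52,0.52,0.52,0.52,0.52,0.52,0.52,0.52])

```text
time_s: 19.18
position: [0.6219, 0.0731, 0.0806]
tcp_rot: [[0.095, 0.996, 0.0], [0.996, -0.095, 0.0], [0.0, 0.0, -1.0]]
force: [-0.6, 0.1, 0.2]
opening: 0.482
grasp_force: 0.0
```

Call:
jog_arm(delta_pos=[[0,0,2],[0,0,5],[0,0,9],[0,0,13],[-2,-4,14],[-5,-9,14],[-5,-9,14],[-5,-9,14]], turn=[0,0,0,0,0,0,0,0], grip=[0.52,0.52,0.52,0.52,0.52,0.52,0.52,0.52])

```text
time_s: 20.18
position: [0.5722, -0.0164, 0.2207]
tcp_rot: [[0.095, 0.995, 0.001], [0.995, -0.095, 0.001], [0.001, 0.001, -1.0]]
force: [0.7, 0.1, -0.5]
opening: 0.479
grasp_force: 0.0
```

Run:
```python
from h import *
c=capture("wrist");d=capture("side");cv2.imwrite("pics/w6.png",np.hstack([c["color"][:,100:540],cv2.resize(d["color"][160:340,260:420],(360,480))]))
```

```text
(no output)
```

View pics/w6.png

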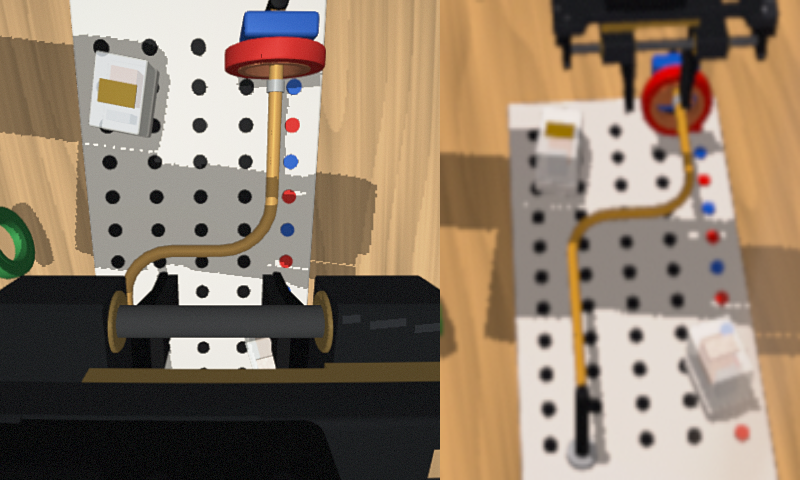

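The red ring at (275,55) stands against the blue block at (280,25), the relays haven't moved, and the gripper is clear.

```bash
python3 -c "
from rig import *
print(hand_in())"
```

```text
the job is handed in; nothing more can be done
None
```

The red ring pushed the blue block onto its hidden stop, was held there at about 21 N for 0.7 s, and was left standing against the block with the gripper clear; I handed the job in at about 20 s, and no verdict came back.

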